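Hang the bur block on the sloped tool panel and lock it

ROBOT

A 6-joint arm with a two-finger parallel gripper is mounted at the origin on a cart in front of the work surface, level with it; the furniture and walls round the work are solid. World frame = base frame: x ahead of the robot, y to its left, z up, the work surface at z = 0. Lengths are in m, angles in rad, forces in N, time in s.
With the tool pointing down it reaches from about 0.25 to 0.725 m from the base axis. Payload 4 kg.
Tool frame: the origin (TCP) lies midway between the tips of the shut fingers; the grasp point (between the pads) lies 19 mm behind it; z points along the fingers, y is the line along which they close (so a half turn about z gives the same grasp; the last joint's range is limited). The gripper opens to 85 mm and grips with 20 to 120 N. Pads are 22 mm wide; open, the fingers measure 114 mm over their backs; the gripper's body (76 mm by 85 mm) begins 54 mm behind the grasp point. The pads swing forward as they close: fully open they stand 13 mm farther back than shut.
Start: joints at [-1.227, 0.241, 0.005, 1.335, 0, 1.571], TCP at [0.169, -0.471, 0.207] pointing down, gripper open.
Joint ranges: [-2.72, 2.72], [-1.05, 1.87], [-1.09, 1.28], [-1.99, 2.15], [-1.42, 1.44], [-3.14, 3.14]. Speed limits (rad/s): [2.79, 2.79, 3.14, 3.14, 3.14, 3.14].

INTERFACE

Orientations are given as a unit quaternion [x, y, z, w].
In Python, from workcell import bot gives the robot as it stands. The module is installed in compiled form; this text tells all that it offers.
- The arm moves only by the tool drive_tool, never from a script. Its arguments are lists of equal length, an entry for each row: "slide": the shift along the tool's x, y, z scaled (see below), a list of three; "rotation": the turn, a rotation vector about the tool's x, y, z scaled (see below), a list of three. A call has exactly 8 rows; each row is the pose to reach, as a shift and turn from the pose commanded when the call began, along the tool's axes at that moment; what a row does not reach only later rows make up. The controller multiplies each number of a shift by 250 mm and each number of a turn by 0.5 rad. A row lasts 1/8 s, in which the tool goes at most 62.5 mm and 10.7 degrees, less where a joint would pass 70% of its speed; a pose out of reach is approached as far as the arm can. A call with a number of a shift or a turn outside -1 to 1 is refused whole. A call with a gripper value outside its range is refused whole. "gripper" is the opening, from 0 (shut) to 1 (fully open), set as the call begins (left out, the last holds). The fingers move at their own pace and stop on an object; the grip force is fixed at half the most. Time passes only in rows, so rows that repeat a pose let the fingers close, or fill a call up. It gives the time, the measured TCP pose, the force, the opening and the grip force at its end, in the units of the state.
- bot.get_obs(): the state, without advancing time (a new reading comes with each control period).
- bot.camera(name): name is "scene" or "top" or "wrist"; returns a dict with "image" (400x640x3 uint8, red, green, blue), "z_map" (400x640 float32, m along the optical axis (not along the pixel's ray), 0 where there is no reading), "camera_matrix" (3x3 intrinsics, pixels), "xyz" and "orientation" of the camera in the world. Camera axes: x right, y up, looking along -z (the intrinsics and any distortion apply to the point x, -y, -z); pixel columns grow to the right and rows downward; lengths in m; the calibration is good to about 2 mm. A picture is of the moment at which its call begins.
- bot.job_done(): hands the job in; it is judged then, once.
The state is a dict: "clock": time; "joint_pos": joint angles; "joint_vel": joint speeds; "tau": joint torques, N m; "eef_pos": TCP position; "tool_rot": TCP orientation; "ft_force": force on the tool from outside, world axes, zero at the start; "ft_torque": the same for the moment, N m; "grip_width": finger opening in m; "grasp_force": force on a finger pad.
Only numpy, scipy, OpenCV 4.12 (cv2) and the standard library are available. Lean on these libraries where they do the work, as an engineer would, in place of code of your own. Each camera call takes 0.05 s, during which the arm holds its last target. There are 200 camera calls.

TASK

Pick up the dark keyhole plate that carries the bur block, slip its keyhole over the brass headed stud on the sloped blue panel with the bur block below the stud, and slide it down the slope until it is fully home, flat on the panel and hanging straight. Then turn the red keeper all the way down until it lies level across the panel just above the plate's upper edge, and let go. Leave the panel's surroundings alone: do not disturb the white bottle, the tape roll, the marker pen or the small casts.

Things in the scene. Friction and masses are not known exactly. Their poses are not given: they have to be found in the camera images.
- plate: Loose dark steel plate, 124 x 70 x 4 mm, a light bur block fixed on top, 0.16 to 0.28 kg together. Starts lying flat on the worktop, block up. Origin: centre of the plate's underside; x along the plate to the keyhole end (edge at x = +62 mm), y across, z up through the block.
- block_top (a point): Centre of the bur block's flat top, 22 mm above the plate's underside, at plate x = -22 mm, y = 0. The block is 62 mm long (along plate x), 34 mm wide (along y), 18 mm high; thin burs stand in it up to 50 mm above the underside. Take it by its two long sides, fingers closing along plate y, tips just above the plate, which is 4 mm thick.
- keyhole (a point): Centre of the keyhole's round hole, on the plate's underside (plate x = +22 mm, y = 0). The hole is 25 mm in diameter and goes right through; towards +x it opens into a slot 12 mm wide whose round end is at plate x = +50 mm.
- slot_seat (a point): Point on the plate's underside, in the slot, where the stud's axis sits when the plate is fully home (plate x = +46 mm, y = 0). From hole centred on the stud to home is a travel of 24 mm down the slope.
- board: Blue face of the sloped panel, fixed, 30 degrees from horizontal, facing up and towards the robot. Origin: on the face, on the stud's axis, 82 mm above the worktop; x straight up the slope, y left across, z out of the face. Face from x = -115 to +78 mm, y = +-90 mm. Plate home: plate origin at x = -46 mm, y = 0, z = 0 here, plate axes parallel to these.
- stud_top (a point): Centre of the top of the brass stud's head, 12.5 mm off the face at board x = 0, y = 0. Head 17 mm in diameter, its underside 7.5 mm off the face; shank 8 mm in diameter.
- keeper (a joint): Red turn-button on the panel, rad about the board's z. 0 = closed (stop): arm level, pointing along board -y from its pivot, 3 mm above the upper edge of a plate that is home. Starts open at 1.25 to 1.7 (1.57: arm straight up the slope, +x), clear of the plate; stays where it is left; about 1 N at the peg turns it. Arm 10 mm wide, its top 7 mm off the face.
- keeper_pivot (a point): Keeper's pivot on the face, at board x = +24 mm, y = +52 mm.
- keeper_peg (a point): Point on the keeper's round red grip peg, 20 mm off the board's face. The peg is 10 mm in diameter, parallel to the board's z, 38 mm from the pivot; it stands from 7 to 34 mm off the face. It can be pinched there and led round the pivot.
- separator: White bottle with a blue cap, 40 mm in diameter, 104 mm high, standing on the worktop; not to be disturbed. Origin: centre of its underside.
- tape: Roll of tan tape lying flat, 96 mm in diameter, 25 mm high; not to be disturbed. Origin: centre of its underside.
- pen: White marker pen with a black cap lying on the worktop, 135 mm long (along its y), 16 mm thick; not to be disturbed. Origin: under its centre.
- cast_left: Small dental cast with pink teeth on a blue-grey base, 49 x 47 x 45 mm, standing loose; not to be disturbed. Origin: centre of its underside.

How it is judged:
On the way, in this order (a step that is already met when the one before it is completed fails the run):
1. the plate is locked on the stud: the stud sits in the end of the slot and the plate lies flat on the panel, while the keeper is still open (x of slot_seat in the frame of board between -0.004 and 0.005 m and y of slot_seat in the frame of board between -0.005 and 0.005 m and z of slot_seat in the frame of board below 0.005 m and angle between the z axis of plate and the z axis of board, either way round below 0.12 rad and value of joint keeper above 0.4 rad), for 0.1 s.
2. the keeper is turned closed above the plate (value of joint keeper below 0.12 rad), for 0.1 s.
At the end, for the whole second after the job is handed in: The plate hangs at rest on the stud, the slot's seat within 5 mm of the stud's axis along and across the slope (4 mm downwards), flat on the panel (within 4 mm and 0.08 rad) and straight (within 0.17 rad), and the keeper is closed (within 0.12 rad of its stop) (x of slot_seat in the frame of board between -0.004 and 0.005 m and y of slot_seat in the frame of board between -0.005 and 0.005 m and z of slot_seat in the frame of board below 0.004 m and angle between the z axis of plate and the z axis of board, either way round below 0.08 rad and angle between the x axis of plate and the x axis of board, either way round below 0.17 rad and value of joint keeper below 0.12 rad and linear speed of plate below 0.02 m/s); the robot touches nothing.
It fails at once if a bystander (bottle, tape roll, pen or loose cast) is moved more than 20 mm (distance of any of separator, tape, pen, cast_left from where it was at the start of the episode above 0.02 m).
It also fails if it takes over 51 s, if anything falls off the work surface, if the arm or the gripper's body presses on something with over 40 N, if the wrist force passes 120 N, or if a joint passes its speed limit or range.

## Working session

There is one attempt and no reset: what is moved stays moved. The work goes in short steps, Python scripts to look and compute and a tool call to move; the robot and the scene stay as the last step left them, time stands still between calls to the robot, and variables do not carry over. Pictures are saved under pics/ and viewed, at most 14 in all, crops included, and the job is handed in when it is done.

Besides the shell and the picture viewer there is one more tool, called by a JSON object that holds its "method" and its "body". drive_tool: Moves the arm, as the interface text tells. Shifts and turns lie within -1 to 1; 1 stands for 250 mm of shift or 0.5 rad of turn. Its arguments: {"type":"object","properties":{"slide":{"type":"array","items":{"type":"array","items":{"type":"number"}}},"rotation":{"type":"array","items":{"type":"array","items":{"type":"number"}}},"gripper":{"type":"number"}},"required":["slide","rotation"]}

```bash
mkdir -p pics; cat > h.py <<'E'
import numpy as np,cv2
from scipy.spatial.transform import Rotation as R
from workcell import bot
def shot(n,save=None):
    c=bot.camera(n)
    if save: cv2.imwrite('pics/'+save,c['image'][:,:,::-1])
    np.savez(f'{n}.npz',**c)
    return c
def pts(c):
    K=np.array(c['camera_matrix']);z=c['z_map'];v,u=np.mgrid[:z.shape[0],:z.shape[1]]
    p=np.stack([(u-K[0,2])/K[0,0]*z,-(v-K[1,2])/K[1,1]*z,-z],-1)
    return p@R.from_quat(c['orientation']).as_matrix().T+np.array(c['xyz'])
E
python3 - <<'E'
from h import *
for n in ('top','scene'):
    c=shot(n,n+'1.png');print(n,c['camera_matrix'],c['xyz'],c['orientation'],[k for k in c])
print(bot.get_obs())
E
```

```text
top [[378.22304198   0.         314.40949075]
 [  0.         378.22304198 204.74034116]
 [  0.           0.           1.        ]] [ 0.43587359 -0.06940696  1.02032428] [ 0.04402111 -0.05694159 -0.6977059   0.71275962] ['image', 'z_map', 'camera_matrix', 'xyz', 'orientation']
scene [[447.4740114    0.         312.36313949]
 [  0.         447.4740114  192.49239856]
 [  0.           0.           1.        ]] [0.28657616 0.49747581 0.88482252] [-0.07520266  0.31873626  0.91758883 -0.2253497 ] ['image', 'z_map', 'camera_matrix', 'xyz', 'orientation']
{'clock': 0.1, 'joint_pos': array([-1.22698721e+00,  2.41349113e-01,  3.85376884e-03,  1.33518295e+00,
       -5.02208417e-05,  1.57078429e+00]), 'joint_vel': array([-0.00055416, -0.00050111,  0.00544833,  0.00128029,  0.00278149,
        0.00078161]), 'tau': array([-2.48407250e-04, -3.73137081e+01,  2.53010345e+01,  1.08426248e-02,
       -1.46448059e-05,  1.00897552e-05]), 'eef_pos': array([ 0.16831748, -0.47017211,  0.2058943 ]), 'tool_rot': array([ 9.85259292e-01,  1.71065022e-01, -1.85698790e-04, -9.22821091e-04]), 'ft_force': array([-0.4614875 ,  0.1774434 , -0.94632254]), 'ft_torque': array([-0.00502407,  0.00853269,  0.02293149]), 'grasp_force': 0.0, 'grip_width': 0.08613401011005205}
```

View pics/top1.png

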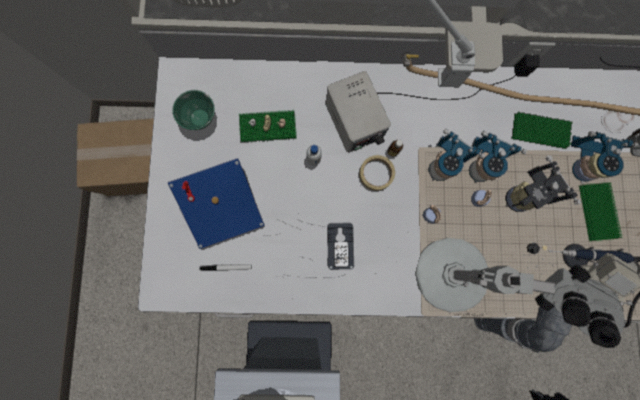

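View pics/scene1.png

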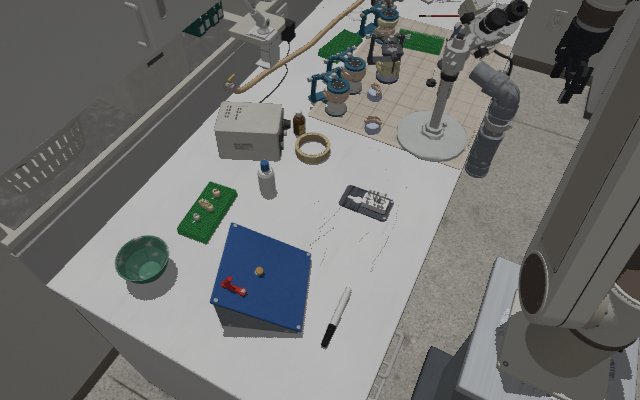

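The top view shows the board at about (215,203), with the stud at (214,200) and the keeper at (188,190). The plate is at (340,246), the pen at (225,267) and the bottle at (314,153). Next I'll measure the board and plate.

```bash
cat > m.py <<'E'
from h import *
for n in ('top','scene'):
    c=dict(np.load(n+'.npz'));P=pts(c);im=c['image'].astype(int);r,g,b=im[...,0],im[...,1],im[...,2]
    inb=(P[...,0]>.2)&(P[...,0]<.75)&(P[...,1]>-.25)&(P[...,1]<.45)&(c['z_map']>0)
    blue=(b>1.7*r)&(b>1.3*g)&(b>60)&inb&(P[...,1]>.08)&(P[...,2]>.02)
    k=cv2.connectedComponentsWithStats(blue.astype(np.uint8));i=1+np.argmax(k[2][1:,4]);blue=k[1]==i
    q=P[blue];ctr=np.median(q,0)
    for _ in range(3):
        w,v=np.linalg.eigh(np.cov((q-q.mean(0)).T));nz=v[:,0]*np.sign(v[2,0]);d=(q-q.mean(0))@nz;m0=q.mean(0);q=q[abs(d)<.004]
    up=np.array([0,0,1])-nz*nz[2];up/=np.linalg.norm(up)
    rect=cv2.minAreaRect(np.stack([(q-m0)@up,(q-m0)@np.cross(nz,up)],1).astype(np.float32))
    print(n,'slope',np.degrees(np.arccos(nz[2])),'az up',np.degrees(np.arctan2(up[1],up[0])),'rect',rect)
    B=np.stack([up,np.cross(nz,up),nz],1)
    print(' centre+zup', m0+B[:,:2]@np.array(rect[0]))
    hull=cv2.convexHull(np.argwhere(blue)[:,::-1].astype(np.int32))
    M=np.zeros(blue.shape,np.uint8);cv2.fillConvexPoly(M,hull,1)
    brass=(M>0)&(r>1.25*b)&(g>.6*r)&(r>70)
    red=(M>0)&(r>2*g)&(r>80)
    pb=P[brass];print(' brass',len(pb),np.median(pb,0),'off',np.median((pb-m0)@nz),' px',np.argwhere(brass).mean(0)[::-1])
    o=np.median(pb[(pb-m0)@nz>.008],0) if len(pb) else m0
    pr=(P[red]-o)@B+[0,0,.0125]
    print(' red n',len(pr)); 
    print(np.round(1e3*pr[::max(1,len(pr)//25)]).astype(int).tolist())
    # plate
    pl=inb&(r+g+b<330)&(P[...,2]<.06)&(P[...,1]<.08)&(P[...,1]>-.12)&(P[...,0]<.42)&(P[...,0]>.22)
    k=cv2.connectedComponentsWithStats(cv2.morphologyEx(pl.astype(np.uint8),cv2.MORPH_CLOSE,np.ones((9,9))));i=1+np.argmax(k[2][1:,4]);ml=k[1]==i
    q=P[ml];q2=q[q[:,2]<.012]
    print(' plate px rect',cv2.minAreaRect(np.argwhere(ml)[:,::-1].astype(np.float32)));print(' xy rect',cv2.minAreaRect(q2[:,:2].astype(np.float32)), 'z',np.percentile(q[:,2],[5,25,50,75,95]))
    hi=q[(q[:,2]>.017)&(q[:,2]<.027)];print(' block',len(hi),cv2.minAreaRect(hi[:,:2].astype(np.float32)))
    x0,y0,w,h=k[2][i,:4];cr=c['image'][y0-15:y0+h+15,x0-15:x0+w+15,::-1];cr=cv2.resize(cr,None,fx=5,fy=5)
    cv2.imwrite(f'pics/pl_{n}.png',cr[:600,:800]);
E
python3 m.py
```

```text
top slope 29.97006636693579 az up 21.25163988866835 rect ((-0.005364276468753815, -0.0033162832260131836), (0.17743262648582458, 0.19171544909477234), 89.65235900878906)
 centre+zup [0.56643297 0.15698115 0.07428431]
 brass 40 [0.57560362 0.16284026 0.09520502] off 0.011701204932216672  px [210.25 199.5 ]
 red n 79
[[67, 46, 9], [65, 47, 12], [64, 52, 9], [63, 45, 15], [65, 47, 29], [65, 48, 35], [61, 44, 25], [63, 49, 35], [60, 44, 31], [62, 52, 37], [59, 47, 32], [50, 47, 6], [58, 49, 35], [46, 45, 5], [43, 50, 6], [41, 50, 9], [39, 54, 5], [37, 47, 8], [35, 50, 7], [34, 56, 4], [32, 49, 8], [30, 52, 7], [27, 46, 5], [28, 51, 8], [25, 44, 8], [20, 46, 8], [12, 51, -4]]
 plate px rect ((251.11767578125, 313.0294494628906), (4.123105525970459, 0.9701424241065979), 14.03624439239502)
 xy rect ((0.28996914625167847, 0.07600361108779907), (0.008231413550674915, 0.01646791212260723), 52.82697296142578) z [-0.05525806 -0.00119817 -0.00058506  0.00044995  0.00133976]
 block 0 ((0.0, 0.0), (0.0, 0.0), 0.0)
scene slope 29.884490323632402 az up 21.24661013790339 rect ((-0.004804864525794983, 
[... 247 characters left out ...]
], [59, 44, 34], [58, 46, 35], [60, 49, 35], [63, 52, 35], [64, 46, 13], [66, 46, 8], [60, 52, 26], [62, 53, 23], [60, 50, 12], [48, 45, 9], [58, 51, 11], [46, 46, 9], [58, 52, 7], [47, 48, 8], [55, 53, 6], [44, 49, 7], [33, 45, 7], [46, 53, 9], [35, 49, 9], [23, 44, 7], [40, 53, 10], [29, 49, 9], [34, 53, 10], [32, 52, 5], [27, 54, 7], [20, 53, 5], [22, 56, 8]]
 plate px rect ((396.550048828125, 376.6500244140625), (4.110960960388184, 2.5298221111297607), 71.56504821777344)
 xy rect ((0.23130522668361664, -0.05635065212845802), (0.00745861092582345, 0.013901149854063988), 47.7273063659668) z [-0.75506481 -0.75277901 -0.75082411 -0.74929096 -0.74584026]
 block 0 ((0.0, 0.0), (0.0, 0.0), 0.0)
```

```bash
cat > m2.py <<'E'
from h import *
for n,(u,v) in (('top',(340,246)),('scene',(367,203))):
    c=dict(np.load(n+'.npz'));P=pts(c);s=c['image'].sum(2)
    ref=P[v,u];print(n,ref)
    near=(np.hypot(*(P[...,:2]-ref[:2]).transpose(2,0,1))<.1)&(P[...,2]>-.02)&(c['z_map']>0)
    ml=near&((s<300)|(P[...,2]>.014))
    k=cv2.connectedComponentsWithStats(cv2.morphologyEx(ml.astype(np.uint8),cv2.MORPH_CLOSE,np.ones((5,5))));i=1+np.argmax(k[2][1:,4]);ml=(k[1]==i)
    q=P[ml];lo=q[abs(q[:,2]-.004)<.006];hi=q[(q[:,2]>.017)&(q[:,2]<.027)];bur=q[q[:,2]>.03]
    # ray-cast mask pixels to z=.004
    K=c['camera_matrix'];vv,uu=np.nonzero(ml);d=np.stack([(uu-K[0,2])/K[0,0],-(vv-K[1,2])/K[1,1],-np.ones(len(uu))],1)@R.from_quat(c['orientation']).as_matrix().T
    w=(c['xyz']+d*((.004-c['xyz'][2])/d[:,2])[:,None])[:,:2]
    for nm,a in (('low',lo),('cast',w),('block',hi),('bur',bur)):
        print(nm,len(a),cv2.minAreaRect(a[:,:2].astype(np.float32)),np.median(a,0)) if len(a) else 0
    x0,y0,ww,h=k[2][i,:4];cv2.imwrite(f'pics/pl_{n}.png',cv2.resize(c['image'][y0-15:y0+h+15,x0-15:x0+ww+15,::-1],None,fx=5,fy=5)[:600,:800])
E
python3 m2.py; python3 - <<'E'
import cv2,numpy as np
a,b=[cv2.imread(f'pics/pl_{n}.png') for n in('top','scene')]
o=np.zeros((600,800,3),np.uint8);a=a[:,:380];b=b[:,:410];o[:a.shape[0],:a.shape[1]]=a;o[:b.shape[0],390:390+b.shape[1]]=b;cv2.imwrite('pics/pl.png',o)
E
```

```text
top [ 0.47159247 -0.15553505  0.02422912]
low 764 ((0.4728611409664154, -0.15705960988998413), (0.12262974679470062, 0.06963427364826202), 1.2472959756851196) [ 0.48604122 -0.15172936  0.005482  ]
cast 1092 ((0.47287291288375854, -0.1570339798927307), (0.12255627661943436, 0.0695599913597107), 1.113201379776001) [ 0.46935336 -0.15727046]
block 226 ((0.45229798555374146, -0.15845005214214325), (0.06004882976412773, 0.03193897753953934), 0.6904452443122864) [ 0.453666   -0.15852633  0.02371985]
bur 77 ((0.45135003328323364, -0.12077315151691437), (0.04347824305295944, 0.10322750359773636), 0.9423585534095764) [ 0.44529106 -0.15178647  0.04310118]
scene [ 0.46500384 -0.14262076  0.01917023]
low 763 ((0.471720427274704, -0.1602466106414795), (0.12324626743793488, 0.0825834721326828), 2.0273749828338623) [ 0.48610742 -0.14077085  0.00317503]
cast 1174 ((0.47160473465919495, -0.15827801823616028), (0.12327113002538681, 0.08395452052354813), 2.718189239501953) [ 0.46703821 -0.15488016]
block 238 ((0.45002812147140503, -0.15616892278194427), (0.062426429241895676, 0.038176316767930984), 1.6612085103988647) [ 0.44926118 -0.15136446  0.02109042]
bur 108 ((0.3812662661075592, 0.16601119935512543), (0.04615763947367668, 0.68790203332901), 12.10439682006836) [ 0.44587172 -0.15457995  0.03971696]
```

View pics/pl.png

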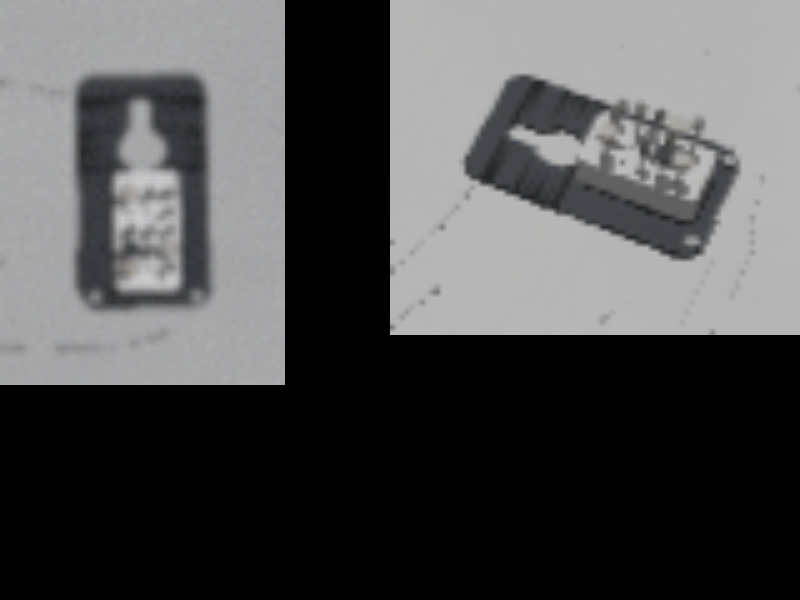

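The crop shows the keyhole pointing to world +x and the block at the −x end. The microscope stand at (450,275) in the top view is close to my path, so I'll check its extents before moving.

```bash
cat > go.py <<'E'
from h import *
AZ=np.radians(21.25);BR=None
def board():
    nz=np.array([-.5*np.cos(AZ),-.5*np.sin(AZ),np.cos(np.pi/6)]);up=np.array([np.cos(AZ)*np.cos(np.pi/6),np.sin(AZ)*np.cos(np.pi/6),.5])
    return np.stack([up,np.cross(nz,up),nz],1)
def tool_down(az): # tool x at az, z down
    c,s=np.cos(az),np.sin(az);return np.stack([[c,s,0],[s,-c,0],[0,0,-1.]],1)
def tool_board(psi=0):
    B=board();return np.stack([B[:,0],-B[:,1],-B[:,2]],1)@R.from_rotvec([0,0,psi]).as_matrix()
def plan(p,Rt):
    o=bot.get_obs();Rc=R.from_quat(o['tool_rot'])
    d=Rc.inv().apply(np.array(p)-o['eef_pos'])/.25
    rv=(Rc.inv()*R.from_matrix(Rt)).as_rotvec()/.5
    print('clk %.2f pos %s q %s j %s'%(o['clock'],np.round(o['eef_pos'],4),np.round(o['tool_rot'],3),np.round(o['joint_pos'],2)));print('slide',np.round(d,3),'rot',np.round(rv,3))
E
python3 - <<'E'
from go import *
for n in('top','scene'):
    P=pts(dict(np.load(n+'.npz')));z=P[...,2]
    print(n)
    for x in np.arange(.0,.7,.05):
        print('%.2f'%x,[int(1000*z[m].max()) if (m:=((abs(P[...,0]-x)<.025)&(abs(P[...,1]-y)<.025)&(z>-.1))).any() else -1 for y in np.arange(-.6,.0,.05)])
plan([.32,-.30,.2],tool_down(.019))
plan([.4505,-.1575,.2],tool_down(.019))
E
```

```text
top
0.00 [-1, -1, -1, -1, -1, -1, -1, -1, -1, -1, -1, -1]
0.05 [-1, -1, -1, -1, -1, -1, -1, -1, -1, -1, -1, -1]
0.10 [-1, -1, -1, -1, -1, -1, -1, -1, -1, 7, 17, 17]
0.15 [-1, -1, -1, -1, -1, -1, -1, -1, -1, 6, 6, 7]
0.20 [-1, 326, 318, -1, -1, -1, -1, -1, -1, -1, -1, -1]
0.25 [-1, -1, -1, -1, -1, -1, -1, -1, -1, -1, -1, -1]
0.30 [355, 10, 25, 25, 21, 8, 7, 7, 6, 6, 6, 6]
0.35 [352, 343, 27, 32, 28, 23, 6, 8, 6, 6, 7, 7]
0.40 [312, 320, 294, 324, 290, 27, 6, 7, 10, 27, 6, 6]
0.45 [296, 24, 30, 296, 28, 25, 7, 6, 10, 51, 8, 1020]
0.50 [9, 8, 24, 25, 25, 8, 5, 7, 10, 26, 9, 7]
0.55 [9, 10, 9, 8, 50, 8, 6, 6, 10, 9, 8, 6]
0.60 [125, 51, 47, 9, 49, 8, 5, 6, 7, 7, 6, 7]
0.65 [117, 105, 104, 105, 103, 8, 30, 30, 29, 5, 6, 6]
scene
0.00 [-1, -1, -1, -1, -1, -1, -1, -1, -1, -1, -1, 310]
0.05 [-1, -1, -1, -1, -1, -1, -1, -1, -1, -1, -1, 14]
0.10 [-1, -1, -1, 471, -1, -1, -1, -1, -1, 3, 12, 15]
0.15 [-1, -1, 402, 471, 349, -1, -1, -1, -1, 3, 611, 601]
0.20 [-1, 345, 403, 465, -1, -1, -1, -1, -1, -1, -1, -1]
0.25 [16, -1, -1, -1, -1, -1, -1, -1, -1, -1, -1, -1]
0.30 [348, 318, 22, 22, 20, 6, 4, 3, 3, 3, 3, 3]
0.35 [346, 339, 24, 44, 25, 20, 3, 3, 3, 3, 4, 4]
0.40 [300, 309, 288, 320, 287, 22, 3, 4, 5, 24, 3, 3]
0.45 [291, 21, 26, 291, 26, 22, 4, 3, 19, 48, 6, 5]
0.50 [6, 7, 19, 21, 22, 6, 3, 3, 7, 24, 7, 4]
0.55 [109, 5, 6, 6, 47, 4, 3, 4, 5, 7, 5, 4]
0.60 [122, 47, 45, 6, 45, 5, 4, 26, 3, 3, 4, 4]
0.65 [114, 101, 101, 103, 101, 5, 27, 26, 26, 4, 2, 3]
clk 0.10 pos [ 0.1683 -0.4702  0.2059] q [ 0.985  0.171 -0.    -0.001] j [-1.23  0.24  0.    1.34 -0.    1.57]
slide [ 0.801 -0.436  0.024] rot [-0.004  0.001  0.65 ]
clk 0.10 pos [ 0.1683 -0.4702  0.2059] q [ 0.985  0.171 -0.    -0.001] j [-1.23  0.24  0.    1.34 -0.    1.57]
slide [ 1.484 -0.797  0.025] rot [-0.004  0.001  0.65 ]
```

{"method": "drive_tool", "body": {"slide": [[0.1,-0.18,0],[0.2,-0.36,0],[0.32,-0.55,0],[0.44,-0.73,0],[0.44,-0.73,0],[0.44,-0.73,0],[0.44,-0.73,0],[0.44,-0.73,0]], "rotation": [[0,0,0.2],[0,0,0.4],[0,0,0.6],[0,0,0.65],[0,0,0.65],[0,0,0.65],[0,0,0.65],[0,0,0.65]], "gripper": 1}}

```text
clock: 1.1
eef_pos: [0.2104, -0.2626, 0.2065]
tool_rot: [1.0, 0.009, -0.0, -0.0]
ft_force: [1.0, -0.0, -0.5]
grip_width: 0.0851
grasp_force: 0.0
```

```bash
python3 -c "
from go import *
plan([.4505,-.1575,.18],tool_down(.019))"
```

```text
clk 1.10 pos [ 0.2104 -0.2626  0.2065] q [ 1.     0.009 -0.    -0.   ] j [-0.9  -0.09 -0.36  1.3  -0.    2.23]
slide [ 0.968 -0.404  0.106] rot [-0.001  0.001 -0.004]
```

{"method": "drive_tool", "body": {"slide": [[0.2,-0.08,0.02],[0.4,-0.16,0.04],[0.6,-0.25,0.06],[0.8,-0.33,0.09],[0.97,-0.404,0.106],[0.97,-0.404,0.106],[0.97,-0.404,0.106],[0.97,-0.404,0.106]], "rotation": [[0,0,0],[0,0,0],[0,0,0],[0,0,0],[0,0,0],[0,0,0],[0,0,0],[0,0,0]]}}

```text
clock: 2.1
eef_pos: [0.4501, -0.1571, 0.1803]
tool_rot: [1.0, 0.008, -0.0, 0.0]
ft_force: [0.2, 0.8, 0.8]
grip_width: 0.0851
grasp_force: 0.0
```

```bash
python3 - <<'E'
from go import *
plan([.4505,-.1575,.006],tool_down(.019))
c=shot('wrist','w1.png');P=pts(c);z=P[...,2];s=c['image'].sum(2)
print(c['xyz'],c['orientation'])
m=(z>.018)&(z<.028)&(np.hypot(P[...,0]-.4505,P[...,1]+.1575)<.06);print('block',m.sum(),cv2.minAreaRect(P[m][:,:2].astype(np.float32)))
m=(s<300)&(abs(z-.004)<.006)&(abs(P[...,0]-.47)<.09)&(abs(P[...,1]+.157)<.06);print('plate',m.sum(),cv2.minAreaRect(P[m][:,:2].astype(np.float32)))
E
```

```text
clk 2.10 pos [ 0.4501 -0.1571  0.1803] q [ 1.     0.008 -0.     0.   ] j [-0.34  0.21 -0.11  1.26 -0.    2.79]
slide [0.002 0.002 0.697] rot [ 0.     0.001 -0.004]
[ 0.52820901 -0.15626005  0.34761513] [-0.10876444  0.10648201 -0.6926454   0.70503491]
block 1250 ((0.4528050124645233, -0.15758191049098969), (0.062270622700452805, 0.03364154323935509), 1.899700403213501)
plate 6653 ((0.45835527777671814, -0.14807015657424927), (0.1565786749124527, 0.10418953001499176), 0.841541051864624)
```

View pics/w1.png

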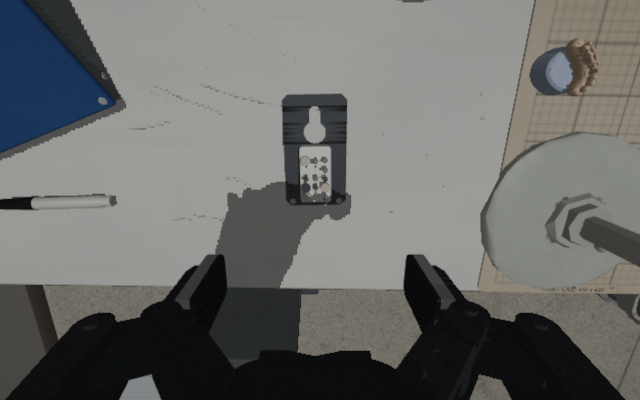

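{"method": "drive_tool", "body": {"slide": [[0.005,0.002,0.15],[0.005,0.002,0.3],[0.005,0.002,0.42],[0.005,0.002,0.52],[0.005,0.002,0.6],[0.005,0.002,0.65],[0.005,0.002,0.69],[0.005,0.002,0.69]], "rotation": [[0,0,-0.01],[0,0,-0.01],[0,0,-0.01],[0,0,-0.01],[0,0,-0.01],[0,0,-0.01],[0,0,-0.01],[0,0,-0.01]]}}

```text
clock: 3.15
eef_pos: [0.452, -0.1569, 0.0075]
tool_rot: [1.0, 0.012, -0.0, -0.0]
ft_force: [0.3, -0.2, -0.5]
grip_width: 0.0854
grasp_force: 0.0
```

{"method": "drive_tool", "body": {"slide": [[0,0,0],[0,0,0],[0,0,0],[0,0,0],[0,0,0],[0,0,0],[0,0,0],[0,0,0]], "rotation": [[0,0,0],[0,0,0],[0,0,0],[0,0,0],[0,0,0],[0,0,0],[0,0,0],[0,0,0]], "gripper": 0}}

```text
clock: 4.15
eef_pos: [0.4524, -0.1568, 0.0077]
tool_rot: [1.0, 0.012, -0.0, -0.0]
ft_force: [0.5, 0.1, 0.5]
grip_width: 0.0002
grasp_force: 0.0
```

```bash
python3 - <<'E'
from go import *
shot('wrist','w2.png');shot('scene','s2.png');print(bot.get_obs()['grip_width'])
a,b=cv2.imread('pics/w2.png'),cv2.imread('pics/s2.png')
cv2.imwrite('pics/c2.png',np.hstack([cv2.resize(a[:,120:520],(400,400)),b[50:450,230:630][:350].copy() if 0 else cv2.resize(b[100:300,270:470],(400,400))]))
E
```

```text
-2.4722862361015813e-05
```

View pics/c2.png

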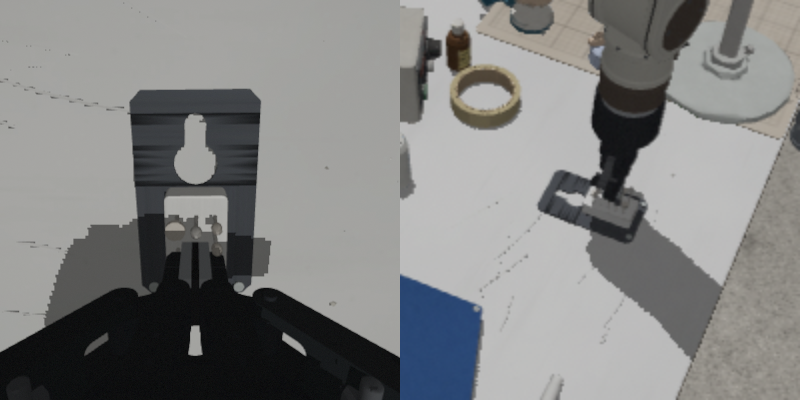

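The left crop shows the fingers fully shut over the rear of the block, with the plate unmoved, so the grasp missed. I'll check the true height of the fingertips from depth.

```bash
python3 - <<'E'
from go import *
for n in('scene','wrist','top'):
    c=dict(np.load(n+'.npz')) if n!='top' else shot('top');P=pts(c);s=c['image'].sum(2)
    m=(np.hypot(P[...,0]-.452,P[...,1]+.157)<.03)&(P[...,2]>.0)
    q=P[m];d=s[m];print(n,len(q))
    for z in np.arange(0,.12,.008):
        k=(abs(q[:,2]-z)<.004)
        if k.any(): print('%.3f'%z,k.sum(),'dark',(k&(d<130)).sum(),np.round(np.median(q[k&(d<130)],0),4) if (k&(d<130)).any() else '')
print(bot.get_obs())
E
```

```text
scene 777
0.000 47 dark 30 [ 0.4511 -0.1353  0.003 ]
0.008 59 dark 20 [ 0.4492 -0.1346  0.0049]
0.016 74 dark 0 
0.024 129 dark 0 
0.032 11 dark 0 
0.040 58 dark 10 [ 0.4438 -0.1449  0.0417]
0.048 24 dark 13 [ 0.4497 -0.1433  0.0483]
0.056 11 dark 6 [ 0.4504 -0.1434  0.0547]
0.064 2 dark 0 
0.072 2 dark 0 
0.080 14 dark 13 [ 0.4424 -0.1456  0.082 ]
0.088 6 dark 6 [ 0.4416 -0.1436  0.0847]
0.096 21 dark 16 [ 0.4448 -0.1409  0.0966]
0.104 17 dark 9 [ 0.4403 -0.1409  0.1026]
0.112 14 dark 10 [ 0.4376 -0.1397  0.1117]
wrist 26163
0.000 632 dark 449 [ 0.4487 -0.1362  0.0037]
0.008 1156 dark 841 [ 0.4486 -0.1363  0.0045]
0.016 2 dark 0 
0.024 2103 dark 0 
0.032 81 dark 3 [ 0.4639 -0.1572  0.0354]
0.040 832 dark 124 [ 0.4606 -0.1562  0.0418]
0.048 610 dark 302 [ 0.4605 -0.1572  0.0482]
0.056 560 dark 355 [ 0.4605 -0.1572  0.0561]
0.064 472 dark 230 [ 0.4608 -0.1568  0.0624]
0.072 873 dark 733 [ 0.4607 -0.1572  0.0707]
0.080 2113 dark 2062 [ 0.4651 -0.1554  0.0803]
0.088 3815 dark 3810 [ 0.4619 -0.1542  0.0887]
0.096 1122 dark 1118 [ 0.4641 -0.1535  0.096 ]
0.104 2089 dark 2086 [ 0.4704 -0.1569  0.1044]
0.112 3736 dark 3736 [ 0.47   -0.157   0.1127]
top 1376
{'clock': 4.3, 'joint_pos': array([-3.33622306e-01,  3.87403837e-01, -3.60262351e-01,  8.23167228e-01,
       -1.71529137e-05,  2.78419211e+00]), 'joint_vel': array([ 1.99945096e-05,  9.53391712e-05,  1.76992151e-03,  1.35782271e-05,
       -1.15229259e-04,  8.53726267e-05]), 'tau': array([ 5.67474381e-04, -3.82620013e+01,  1.93190503e+01,  1.61416727e-03,
        2.67649966e-04, -1.52224993e-05]), 'eef_pos': array([ 0.45238898, -0.15679366,  0.0076849 ]), 'tool_rot': array([ 9.99929325e-01,  1.18888388e-02, -2.03534899e-05,  1.78889888e-06]), 'ft_force': array([-0.49579675,  0.37419152,  0.54163843]), 'ft_torque': array([ 0.04033315, -0.02259891,  0.01796884]), 'grasp_force': 0.0, 'grip_width': 0.00025529965957166997}
```

The visible fingertips end near z≈0.035 while the TCP reads 0.008. I'll lift clear and measure the shut tips properly.

{"method": "drive_tool", "body": {"slide": [[0,0,-0.1],[0,0,-0.2],[0,0,-0.3],[0,0,-0.4],[0,0,-0.4],[0,0,-0.4],[0,0,-0.4],[0,0,-0.4]], "rotation": [[0,0,0],[0,0,0],[0,0,0],[0,0,0],[0,0,0],[0,0,0],[0,0,0],[0,0,0]]}}

```text
clock: 5.3
eef_pos: [0.4517, -0.1565, 0.1068]
tool_rot: [1.0, 0.012, -0.001, -0.0]
ft_force: [-0.3, 0.1, 0.1]
grip_width: -0.0001
grasp_force: 0.0
```

```bash
python3 - <<'E'
from go import *
o=bot.get_obs();e=o['eef_pos'];print(e,o['grip_width'])
for n in('scene','wrist'):
    c=shot(n,n+'3.png');P=pts(c);s=c['image'].sum(2)
    m=(np.hypot(P[...,0]-e[0],P[...,1]-e[1])<.05)&(P[...,2]>.06)&(P[...,2]<.25)
    q=P[m];print(n,len(q),'z pct',np.percentile(q[:,2],[0,.5,1,2,5]))
    lo=q[q[:,2]<np.percentile(q[:,2],.5)+.006];print('tip xy',lo.min(0),lo.max(0),np.median(lo,0))
    mm=(P[...,2]>.018)&(P[...,2]<.028)&(np.hypot(P[...,0]-.4515,P[...,1]+.1575)<.06);print('block',mm.sum(),cv2.minAreaRect(P[mm][:,:2].astype(np.float32)))
a,b=cv2.imread('pics/wrist3.png'),cv2.imread('pics/scene3.png')
cv2.imwrite('pics/c3.png',np.hstack([a[:,120:520],cv2.resize(b[60:260,290:490],(400,400),interpolation=cv2.INTER_NEAREST)]))
E
```

```text
[ 0.45174864 -0.15654028  0.10677935] -9.737579482472075e-05
scene 409 z pct [0.12962399 0.13172262 0.13297538 0.13711882 0.14192986]
tip xy [ 0.43990292 -0.15146624  0.12962399] [ 0.45956543 -0.14569078  0.13754128] [ 0.44770724 -0.14972907  0.13394223]
block 221 ((0.4500003457069397, -0.15614008903503418), (0.06314945220947266, 0.03730595484375954), 0.35584595799446106)
wrist 37130 z pct [0.13386903 0.14072168 0.14438428 0.15052152 0.16803335]
tip xy [ 0.45911659 -0.17049701  0.13386903] [ 0.46489625 -0.14336999  0.14669628] [ 0.46362912 -0.157048    0.14206885]
block 1915 ((0.4531221091747284, -0.15777583420276642), (0.06217312440276146, 0.033973291516304016), 1.867531418800354)
```

View pics/c3.png

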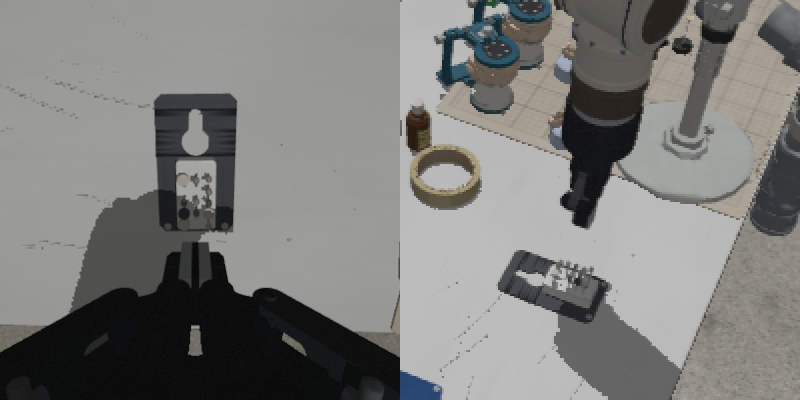

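Shut tips are about 25 mm short of the reported TCP (scene: 0.131, wrist: 0.134, TCP: 0.107). The plate hasn't moved. I'll regrasp 25 mm deeper.

{"method": "drive_tool", "body": {"slide": [[0,0.003,0],[0,0.003,0],[0,0.003,0.05],[0,0.003,0.17],[0,0.003,0.3],[0,0.003,0.4],[0,0.003,0.46],[0,0.003,0.495]], "rotation": [[0,0,0],[0,0,0],[0,0,0],[0,0,0],[0,0,0],[0,0,0],[0,0,0],[0,0,0]], "gripper": 1}}

```text
clock: 6.4
eef_pos: [0.4514, -0.1571, -0.0176]
tool_rot: [1.0, 0.012, -0.001, -0.0]
ft_force: [0.9, -0.1, 0.3]
grip_width: 0.0855
grasp_force: 0.0
```

{"method": "drive_tool", "body": {"slide": [[0,0,0],[0,0,0],[0,0,0],[0,0,0],[0,0,0],[0,0,0],[0,0,0],[0,0,0]], "rotation": [[0,0,0],[0,0,0],[0,0,0],[0,0,0],[0,0,0],[0,0,0],[0,0,0],[0,0,0]], "gripper": 0}}

```text
clock: 7.4
eef_pos: [0.4534, -0.1578, -0.015]
tool_rot: [1.0, 0.012, 0.001, 0.0]
ft_force: [-0.7, 0.9, 5.6]
grip_width: 0.0323
grasp_force: 60.9
```

{"method": "drive_tool", "body": {"slide": [[0,0,-0.05],[0,0,-0.15],[0,0,-0.3],[0,0,-0.45],[0,0,-0.6],[0,0,-0.75],[0,0,-0.85],[0,0,-0.85]], "rotation": [[0,0,0],[0,0,0],[0,0,0],[0,0,0],[0,0,0],[0,0,0],[0,0,0],[0,0,0]]}}

```text
clock: 8.4
eef_pos: [0.4535, -0.158, 0.1985]
tool_rot: [1.0, 0.012, 0.002, 0.001]
ft_force: [0.8, 0.5, -2.7]
grip_width: 0.0326
grasp_force: 60.1
```

```bash
cat > held.py <<'E'
from go import *
# plate pose in the tool frame from the wrist camera (keyhole plate seen in tool frame)
def held(save=None):
    o=bot.get_obs();Rc=R.from_quat(o['tool_rot']).as_matrix();c=shot('wrist',save);P=(pts(c)-o['eef_pos'])@Rc
    s=c['image'].astype(int).sum(2);z=P[...,2]
    m=(abs(z+.012)<.012)&(s<300)&(P[...,0]>.015)&(P[...,0]<.12)&(abs(P[...,1])<.05)&(c['z_map']>0)
    k=cv2.connectedComponentsWithStats(m.astype(np.uint8),connectivity=4);i=1+np.argmax(k[2][1:,4]);m=k[1]==i
    q=P[m];A=np.c_[q[:,:2],np.ones(len(q))];co=np.linalg.lstsq(A,q[:,2],rcond=None)[0];res=q[:,2]-A@co
    g=abs(res)<.003;co=np.linalg.lstsq(A[g],q[g,2],rcond=None)[0];q=q[g]
    print('n',len(q),'plate top: z=%.4f at x=.05; slopes dz/dx %.3f dz/dy %.3f'%(co@[.05,0,1],co[0],co[1]))
    print('x range',np.percentile(q[:,0],[.5,99.5]),' y range',np.percentile(q[:,1],[.5,99.5]))
    for x in (.04,.05,.06,.07): 
        a=q[abs(q[:,0]-x)<.002][:,1]
        print('  x=%.2f edges'%x,np.percentile(a,[1,99]) if len(a)>5 else None)
    return c,P
E
python3 - <<'E'
from held import *
c,P=held('w4.png')
cv2.imwrite('pics/w4.png',c['image'][:,:,::-1])
E
```

```text
n 15132 plate top: z=-0.0191 at x=.05; slopes dz/dx 0.002 dz/dy -0.001
x range [0.01570809 0.08387565]  y range [-0.03432585  0.03478892]
  x=0.04 edges [-0.03407163  0.03461113]
  x=0.05 edges [-0.03398991  0.03466444]
  x=0.06 edges [-0.03389513  0.03431339]
  x=0.07 edges [-0.03404108  0.03432259]
```

View pics/w4.png

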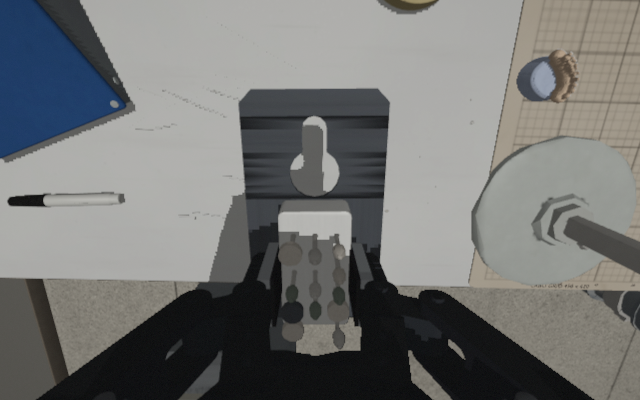

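Held straight: the upper edge is at (315,90), the keyhole at (315,172), and the plate's top is at tool z −19 mm. Next I'll plan the transit to the stud.

```bash
cat >> go.py <<'E'
S=np.array([.5805,.1664,.082])
def tb(x,y,z,psi=0): return S+board()@np.array([x,y,z]),tool_board(psi)
E
python3 - <<'E'
from go import *
from scipy.spatial.transform import Slerp
p,Rt=tb(-.0439,0,.035);print('pre',p)
o=bot.get_obs();sl=Slerp([0,1],R.concatenate([R.from_quat(o['tool_rot']),R.from_matrix(Rt)]))
plan([.50,.0,.21],sl(.5).as_matrix());plan(p,Rt)
E
```

```text
pre [0.52875631 0.14627798 0.09036089]
clk 8.45 pos [ 0.4525 -0.1576  0.1968] q [1.    0.012 0.001 0.   ] j [-0.34  0.2  -0.07  1.3  -0.    2.78]
slide [ 0.205 -0.626 -0.053] rot [ 0.091  0.517 -0.339]
clk 8.45 pos [ 0.4525 -0.1576  0.1968] q [1.    0.012 0.001 0.   ] j [-0.34  0.2  -0.07  1.3  -0.    2.78]
slide [ 0.333 -1.208  0.426] rot [ 0.183  1.035 -0.678]
```

{"method": "drive_tool", "body": {"slide": [[0.02,-0.06,-0.01],[0.06,-0.18,-0.02],[0.1,-0.31,-0.03],[0.14,-0.44,-0.04],[0.18,-0.56,-0.05],[0.205,-0.626,-0.053],[0.205,-0.626,-0.053],[0.205,-0.626,-0.053]], "rotation": [[0.01,0.05,-0.03],[0.03,0.15,-0.1],[0.045,0.25,-0.16],[0.06,0.35,-0.23],[0.08,0.45,-0.3],[0.091,0.517,-0.339],[0.091,0.517,-0.339],[0.091,0.517,-0.339]]}}

```text
clock: 9.45
eef_pos: [0.4991, 0.0001, 0.2088]
tool_rot: [0.987, 0.096, 0.127, -0.024]
ft_force: [0.3, -0.8, -2.3]
grip_width: 0.0324
grasp_force: 60.1
```

```bash
python3 - <<'E'
from go import *
plan(*tb(-.0439,0,.045))
E
```

```text
clk 9.45 pos [4.991e-01 1.000e-04 2.088e-01] q [ 0.987  0.096  0.127 -0.024] j [-0.06  0.04 -0.27  1.02  0.09  2.9 ]
slide [ 0.088 -0.536  0.491] rot [ 0.09   0.524 -0.34 ]
```

{"method": "drive_tool", "body": {"slide": [[0.02,-0.1,0],[0.04,-0.25,0.05],[0.06,-0.38,0.15],[0.08,-0.5,0.25],[0.088,-0.536,0.35],[0.088,-0.536,0.44],[0.088,-0.536,0.49],[0.088,-0.536,0.49]], "rotation": [[0.015,0.09,-0.06],[0.035,0.2,-0.13],[0.055,0.32,-0.21],[0.075,0.43,-0.28],[0.09,0.524,-0.34],[0.09,0.524,-0.34],[0.09,0.524,-0.34],[0.09,0.524,-0.34]]}}

```text
clock: 10.45
eef_pos: [0.524, 0.1435, 0.0982]
tool_rot: [0.95, 0.178, 0.253, -0.047]
ft_force: [-0.8, 0.0, -1.8]
grip_width: 0.0323
grasp_force: 60.3
```

```bash
python3 - <<'E'
from held import *
c,P=held()
plan(*tb(-.0439,0,.045))
im=c['image'].astype(int);r,g,b=im[...,0],im[...,1],im[...,2]
m=(r>1.25*b)&(g>.6*r)&(r>70)&(np.hypot(P[...,0]-.044,P[...,1])<.03)
print('brass',m.sum(),np.median(P[m],0),P[m].min(0),P[m].max(0))
bl=(b>1.7*r)&(b>60)&(P[...,2]>.01)&(P[...,2]<.08);q=P[bl];A=np.c_[q[:,:2],np.ones(len(q))];co=np.linalg.lstsq(A,q[:,2],rcond=None)[0];print('face in tool: z at keyhole %.4f slopes %s'%(co@[.044,0,1],co[:2]))
cv2.imwrite('pics/w5.png',c['image'][:,:,::-1])
E
```

```text
n 15168 plate top: z=-0.0186 at x=.05; slopes dz/dx 0.003 dz/dy -0.000
x range [0.01568273 0.08353872]  y range [-0.03420345  0.03517524]
  x=0.04 edges [-0.03411279  0.03518935]
  x=0.05 edges [-0.03393875  0.03477046]
  x=0.06 edges [-0.03404198  0.03454839]
  x=0.07 edges [-0.03368886  0.03468849]
clk 10.50 pos [0.5247 0.1437 0.0993] q [ 0.949  0.178  0.254 -0.047] j [ 0.22  0.08 -0.67  0.3   0.07  3.01]
slide [-0.002 -0.004  0.001] rot [ 0.001  0.    -0.001]
brass 478 [0.04621985 0.00169405 0.03248039] [ 0.03771502 -0.0061831  -0.01822102] [0.05739129 0.00959231 0.04635684]
face in tool: z at keyhole 0.0446 slopes [-0.00079092  0.00116088]
```

View pics/w5.png

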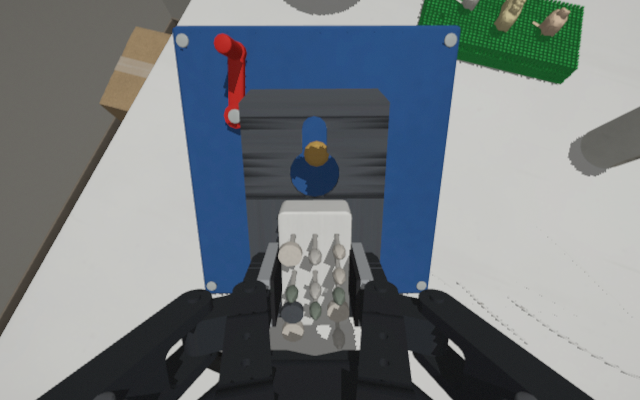

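The stud head shows through the keyhole at (316,154), just above the hole centre (315,172) because of parallax. The face is parallel and 59 mm below the plate. I'll refine the offset by ray casting.

```bash
cat > rel.py <<'E'
from go import *
def cast(c,o,mask,zt):
    K=c['camera_matrix'];v,u=np.nonzero(mask);Rc=R.from_quat(o['tool_rot']).as_matrix()
    d=np.stack([(u-K[0,2])/K[0,0],-(v-K[1,2])/K[1,1],-np.ones(len(u))],1)@R.from_quat(c['orientation']).as_matrix().T@Rc
    x=(c['xyz']-o['eef_pos'])@Rc
    return (x+d*((zt-x[2])/d[:,2])[:,None])[:,:2]
if __name__=='__main__':
    import sys
    o=bot.get_obs();c=dict(np.load('wrist.npz'));im=c['image'].astype(int);r,g,b=im[...,0],im[...,1],im[...,2]
    m=(r>1.25*b)&(g>.6*r)&(r>50);k=cv2.connectedComponentsWithStats(m.astype(np.uint8));i=k[1][154,316];m=k[1]==i
    q=cast(c,o,m,.0321);print('head',m.sum(),cv2.minEnclosingCircle(q.astype(np.float32)),q.min(0),q.max(0))
    s=im.sum(2);inside=((b>1.7*r)|m);z=np.zeros(m.shape,bool);z[110:200,285:345]=1;h=inside&z
    k=cv2.connectedComponentsWithStats(h.astype(np.uint8));h=k[1]==k[1][172,315]
    q=cast(c,o,h,-.0188);print('hole top',q.min(0),q.max(0))
    q2=q[(q[:,0]<.050)];print(' round',cv2.minEnclosingCircle(q2.astype(np.float32)), 'widths',[(x,q[abs(q[:,0]-x)<.0008][:,1].min(),q[abs(q[:,0]-x)<.0008][:,1].max()) for x in (.036,.040,.044,.048,.06,.065)])
E
python3 rel.py
```

```text
head 480 ((0.044938668608665466, 0.0018143143970519304), 0.008321399800479412) [ 0.0367195  -0.00617155] [0.05295132 0.00939505]
hole top [ 0.03173065 -0.01134249] [0.07057718 0.01227179]
 round ((0.04328899085521698, 0.0004705628380179405), 0.01191268302500248) widths [(0.036, np.float64(-0.008520392059928463), np.float64(0.0094260245743312)), (0.04, np.float64(-0.010436467695350293), np.float64(0.011825345762225263)), (0.044, np.float64(-0.011330596299915802), np.float64(0.012236046148927876)), (0.048, np.float64(-0.010749207762705113), np.float64(0.011654768997935631)), (0.06, np.float64(-0.005248859012587401), np.float64(0.006155005259071761)), (0.065, np.float64(-0.005193725018745896), np.float64(0.006099930676221227))]
```

{"method": "drive_tool", "body": {"slide": [[0.005,0.005,0.03],[0.005,0.005,0.07],[0.005,0.005,0.11],[0.005,0.005,0.15],[0.005,0.005,0.176],[0.005,0.005,0.176],[0.005,0.005,0.176],[0.005,0.005,0.176]], "rotation": [[0,0,0],[0,0,0],[0,0,0],[0,0,0],[0,0,0],[0,0,0],[0,0,0],[0,0,0]]}}

```text
clock: 11.5
eef_pos: [0.5473, 0.1517, 0.0631]
tool_rot: [0.949, 0.178, 0.256, -0.048]
ft_force: [0.4, -0.2, -2.2]
grip_width: 0.0322
grasp_force: 60.3
```

```bash
python3 - <<'E'
from rel import *
o=bot.get_obs();c=shot('wrist','w6.png');im=c['image'].astype(int);r,g,b=im[...,0],im[...,1],im[...,2]
z=np.zeros(r.shape,bool);z[110:215,280:350]=1
m=(r>1.25*b)&(g>.6*r)&(r>50)&z;k=cv2.connectedComponentsWithStats(m.astype(np.uint8));m=k[1]==1+np.argmax(k[2][1:,4])
P=(pts(c)-o['eef_pos'])@R.from_quat(o['tool_rot']).as_matrix();bl=(b>1.7*r)&(b>60)&(P[...,2]<.03);bz=np.median(P[bl&~z][:,2]);print('face z',bz)
q=cast(c,o,m,bz-.0125);print('head',m.sum(),cv2.minEnclosingCircle(q.astype(np.float32)))
h=((b>1.5*r)|m)&z;q=cast(c,o,h,-.0188);print('hole',q.min(0),q.max(0),cv2.minEnclosingCircle(q[q[:,0]<.05].astype(np.float32)))
plan(*tb(-.0439,0,0))
E
```

```text
face z 0.002157269373530138
head 764 ((0.042297229170799255, 0.0009188952972181141), 0.008386545814573765)
hole [ 0.03263696 -0.01134521] [0.07165047 0.01238788] ((0.04445038363337517, 0.0006214550230652094), 0.012153979390859604)
clk 11.55 pos [0.5473 0.1517 0.0632] q [ 0.949  0.178  0.256 -0.048] j [ 0.23  0.19 -0.67  0.19  0.07  3.02]
slide [-0.012 -0.007  0.007] rot [ 0.001 -0.006  0.001]
```

{"method": "drive_tool", "body": {"slide": [[-0.007,0.001,0],[-0.007,0.001,0],[-0.007,0.001,0.015],[-0.007,0.001,0.03],[-0.007,0.001,0.045],[-0.007,0.001,0.06],[-0.007,0.001,0.06],[-0.007,0.001,0.06]], "rotation": [[0,0,0],[0,0,0],[0,0,0],[0,0,0],[0,0,0],[0,0,0],[0,0,0],[0,0,0]]}}

```text
clock: 12.55
eef_pos: [0.5527, 0.1536, 0.0488]
tool_rot: [0.949, 0.178, 0.255, -0.048]
ft_force: [-0.3, -0.5, -3.0]
grip_width: 0.0323
grasp_force: 60.3
```

```bash
python3 - <<'E'
from rel import *
o=bot.get_obs();c=shot('wrist','w7.png');im=c['image'].astype(int);r,g,b=im[...,0],im[...,1],im[...,2]
z=np.zeros(r.shape,bool);z[110:215,280:350]=1
m=(r>1.25*b)&(g>.6*r)&(r>50)&z;k=cv2.connectedComponentsWithStats(m.astype(np.uint8));m=k[1]==1+np.argmax(k[2][1:,4])
P=(pts(c)-o['eef_pos'])@R.from_quat(o['tool_rot']).as_matrix();bl=(b>1.7*r)&(b>60)&(P[...,2]<.03);q=P[bl&~z];bz=np.median(q[:,2]);print('face z',bz,np.linalg.lstsq(np.c_[q[:,:2],np.ones(len(q))],q[:,2],rcond=None)[0])
q=cast(c,o,m,bz-.0125);print('head',m.sum(),cv2.minEnclosingCircle(q.astype(np.float32)),'z',np.median(P[m],0))
s=im.sum(2);pm=(s<300)&(b<1.4*r)&(P[...,0]>.045)&(P[...,0]<.09)&(abs(P[...,1])<.045)&(abs(P[...,2]+.015)<.01);print('plate top',np.median(P[pm],0),np.percentile(P[pm],99.5,axis=0))
h=((b>1.5*r)|m)&z;q=cast(c,o,h,-.0188);print('hole',q.min(0),q.max(0),cv2.minEnclosingCircle(q[q[:,0]<.05].astype(np.float32)))
print(o['ft_force'],o['eef_pos'])
E
```

```text
face z -0.013229315401899085 [-0.00044614  0.00186566 -0.01381254]
head 920 ((0.04366809129714966, 0.0007674745284020901), 0.00795730296522379) z [ 0.0445825   0.00051853 -0.02535494]
plate top [ 6.71533172e-02  1.97764734e-05 -1.85906787e-02] [ 0.08358304  0.03486547 -0.01660207]
hole [ 0.03267014 -0.01137767] [0.07169107 0.01237202] ((0.04448571056127548, 0.0006032108212821186), 0.012156386859714985)
[-0.33529007 -0.48403755 -2.96651348] [0.55274256 0.15356748 0.04877058]
```

View pics/w7.png

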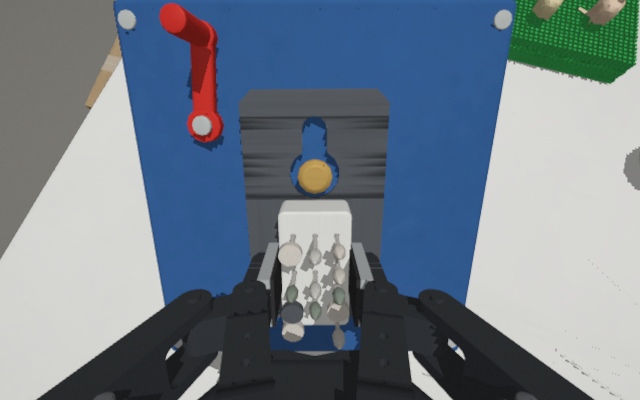

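The stud head (315,176) is through the keyhole, with the plate about 1.5 mm off the face. Now I'll slide it down the slope.

{"method": "drive_tool", "body": {"slide": [[-0.01,0,0.002],[-0.025,0,0.003],[-0.04,0,0.004],[-0.055,0,0.004],[-0.07,0,0.005],[-0.085,0,0.005],[-0.096,0,0.005],[-0.096,0,0.005]], "rotation": [[0,0,0],[0,0,0],[0,0,0],[0,0,0],[0,0,0],[0,0,0],[0,0,0],[0,0,0]]}}

```text
clock: 13.6
eef_pos: [0.5341, 0.1463, 0.0358]
tool_rot: [0.949, 0.178, 0.256, -0.048]
ft_force: [-0.8, -0.8, -2.5]
grip_width: 0.0324
grasp_force: 60.3
```

```bash
cat > chk.py <<'E'
from rel import *
o=bot.get_obs();c=shot('wrist','w8.png');im=c['image'].astype(int);r,g,b=im[...,0],im[...,1],im[...,2]
P=(pts(c)-o['eef_pos'])@R.from_quat(o['tool_rot']).as_matrix();s=im.sum(2)
z=(abs(P[...,1])<.02)&(P[...,0]>.02)&(P[...,0]<.1)&(abs(P[...,2])<.05)
m=(r>1.25*b)&(g>.6*r)&(r>50)&z;k=cv2.connectedComponentsWithStats(m.astype(np.uint8));m=k[1]==1+np.argmax(k[2][1:,4])
bl=(b>1.7*r)&(b>60)&(P[...,2]<.03)&(abs(P[...,1])>.04);bz=np.median(P[bl][:,2]);print('face z',bz)
q=cast(c,o,m,bz-.0125);print('head',m.sum(),cv2.minEnclosingCircle(q.astype(np.float32)),'z',np.median(P[m],0))
pm=(s<300)&(b<1.4*r)&(P[...,0]>.045)&(P[...,0]<.09)&(abs(P[...,1])<.045)&(abs(P[...,2]-bz+.005)<.008);q=P[pm];print('plate top',np.median(q,0),'edge',np.percentile(q,99.5,axis=0),np.percentile(q,.5,axis=0),'fit',np.linalg.lstsq(np.c_[q[:,:2],np.ones(len(q))],q[:,2],rcond=None)[0])
print(o['ft_force'],R.from_quat(o['tool_rot']).inv().apply(o['ft_force']),o['eef_pos'],o['clock'])
E
python3 chk.py
```

```text
face z -0.014413448794593183
head 1114 ((0.0678432434797287, 0.0006922045722603798), 0.008521131239831448) z [ 0.06805102  0.0005379  -0.02640825]
plate top [ 6.65536311e-02  5.62136939e-05 -1.85486955e-02] edge [ 0.08355931  0.03490019 -0.01682693] [ 0.04531114 -0.03437826 -0.02580745] fit [ 0.005452    0.0007495  -0.01899424]
[-0.80763254 -0.84740879 -2.47644422] [-2.16024494  0.49533311  1.60970024] [0.53405258 0.14626093 0.03581337] 13.6
```

{"method": "drive_tool", "body": {"slide": [[-0.002,0,0.002],[-0.004,0,0.003],[-0.005,0,0.004],[-0.006,0,0.004],[-0.006,0,0.004],[-0.006,0,0.004],[-0.006,0,0.004],[-0.006,0,0.004]], "rotation": [[0,0,0],[0,0,0],[0,0,0],[0,0,0],[0,0,0],[0,0,0],[0,0,0],[0,0,0]]}}

```text
clock: 14.65
eef_pos: [0.5342, 0.1463, 0.0356]
tool_rot: [0.949, 0.178, 0.257, -0.048]
ft_force: [-5.5, -2.3, 7.4]
grip_width: 0.0326
grasp_force: 61.7
```

```bash
python3 chk.py
```

```text
face z -0.014514200945172823
head 1113 ((0.06804706901311874, 0.0007197363302111626), 0.008441700600087643) z [ 0.06812062  0.00052386 -0.02645158]
plate top [ 6.65648467e-02  3.81470014e-05 -1.84682646e-02] edge [ 0.0836183   0.03486472 -0.01673116] [ 0.04524179 -0.03423893 -0.02586443] fit [ 0.00891645  0.00233488 -0.01914155]
[-5.52058923 -2.26621329  7.43568147] [-1.40215539  0.11429479 -9.42989311] [0.53415431 0.14628198 0.03560309] 14.65
```

{"method": "drive_tool", "body": {"slide": [[0,0,0],[0,0,0],[0,0,0],[0,0,0],[0,0,-0.1],[0,0,-0.2],[0,0,-0.3],[0,0,-0.3]], "rotation": [[0,0,0],[0,0,0],[0,0,0],[0,0,0],[0,0,0],[0,0,0],[0,0,0],[0,0,0]], "gripper": 1}}

```text
clock: 15.7
eef_pos: [0.499, 0.1324, 0.1009]
tool_rot: [0.949, 0.178, 0.257, -0.048]
ft_force: [0.3, 0.5, -0.7]
grip_width: 0.0853
grasp_force: 0.0
```

```bash
cat > kp.py <<'E'
from rel import *
def look(name):
    o=bot.get_obs();c=shot('wrist',name);im=c['image'].astype(int);r,g,b=im[...,0],im[...,1],im[...,2];s=im.sum(2)
    P=(pts(c)-o['eef_pos'])@R.from_quat(o['tool_rot']).as_matrix()
    bl=(b>1.7*r)&(b>60)&(c['z_map']>0);k=cv2.connectedComponentsWithStats(bl.astype(np.uint8));bl=k[1]==1+np.argmax(k[2][1:,4])
    q=P[bl];co=np.linalg.lstsq(np.c_[q[:,:2],np.ones(len(q))],q[:,2],rcond=None)[0];H=co@[.05,0,1];print('face z %.4f'%H,co[:2])
    off=co[0]*P[...,0]+co[1]*P[...,1]+co[2]-P[...,2]
    hull=cv2.convexHull(np.argwhere(bl)[:,::-1].astype(np.int32));M=np.zeros(bl.shape,np.uint8);cv2.fillConvexPoly(M,hull,1);M=cv2.dilate(M,np.ones((41,41)))>0
    m=M&(r>1.25*b)&(g>.6*r)&(r>50)&(abs(off-.0125)<.006)
    q=cast(c,o,m,H-.0125);st=np.array(cv2.minEnclosingCircle(q.astype(np.float32))[0]);print('stud',st,m.sum())
    pm=M&(s<300)&(b<1.4*r)&(off<.009)&(off>-.004)&(np.hypot(P[...,0]-st[0]+.02,P[...,1]-st[1])<.06)
    k=cv2.connectedComponentsWithStats(pm.astype(np.uint8));pm=k[1]==1+np.argmax(k[2][1:,4]);q=P[pm]
    print('plate rel stud edge x %.4f'%(np.percentile(q[:,0],99.5)-st[0]),'y',np.percentile(q[:,1],[.5,99.5])-st[1],'off',np.median(off[pm]),cv2.minAreaRect(q[:,:2].astype(np.float32))[2])
    red=M&(r>2*g)&(r>70)&(c['z_map']>0)
    for lo,hi in((.002,.012),(.027,.042)):
        mm=red&(off>lo)&(off<hi);a=P[mm]
        if len(a): print('red off %.3f-%.3f'%(lo,hi),len(a),'mid',(np.percentile(a,2,axis=0)+np.percentile(a,98,axis=0))/2,'med',np.median(a,0),'rel stud',(np.median(a,0)[:2]-st))
    tp=red&(off>.030)
    if tp.any(): print('peg top circle',cv2.minEnclosingCircle(cast(c,o,tp,H-.034).astype(np.float32)),'arm angle',)
    print('pos',o['eef_pos'],'j',np.round(o['joint_pos'],2),'t',o['clock'],'ft',np.round(o['ft_force'],1))
    return c,o,st,H
if __name__=='__main__':
    look('w9.png')
E
python3 kp.py
```

```text
face z 0.0609 [0.00883897 0.00445396]
stud [ 0.07832105 -0.0234496 ] 480
plate rel stud edge x 0.0043 y [-0.01061179  0.05769615] off 0.00401104429214616 89.7467269897461
red off 0.002-0.012 1078 mid [ 0.10680665 -0.05081308  0.05434539] med [ 0.10750742 -0.0492406   0.0543473 ] rel stud [ 0.02918636 -0.025791  ]
red off 0.027-0.042 289 mid [ 0.12782054 -0.04856382  0.02998924] med [ 0.12771731 -0.0479332   0.02768689] rel stud [ 0.04939625 -0.02448359]
peg top circle ((0.12804104387760162, -0.04832980036735535), 0.005092128645628691) arm angle
pos [0.49903637 0.13244873 0.10089071] j [ 0.21  0.02 -0.73  0.29  0.08  3.  ] t 15.7 ft [ 0.3  0.5 -0.7]
```

View pics/w9.png

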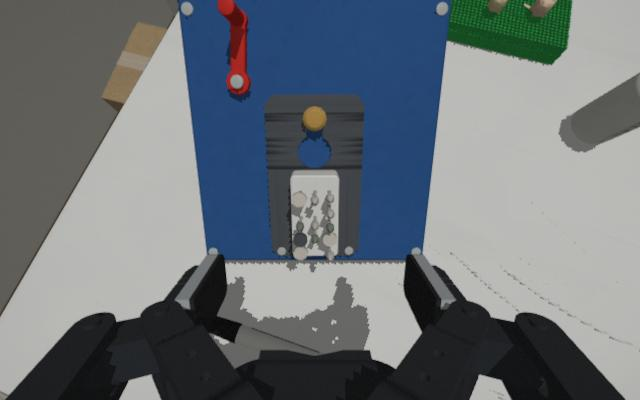

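The plate is home: stud at (315,118) at the slot's end, plate straight and 4.0 mm top offset (flat). The keeper peg is at (228,6). I'll move over the peg, turning the tool −0.4 rad so the last joint stays clear of its limit.

{"method": "drive_tool", "body": {"slide": [[0.06,-0.02,0],[0.16,-0.06,0],[0.26,-0.1,0],[0.36,-0.135,0],[0.45,-0.17,0],[0.512,-0.193,0],[0.512,-0.193,0],[0.512,-0.193,0]], "rotation": [[0,0,-0.25],[0,0,-0.5],[0,0,-0.8],[0,0,-0.8],[0,0,-0.8],[0,0,-0.8],[0,0,-0.8],[0,0,-0.8]], "gripper": 0.6}}

```text
clock: 16.75
eef_pos: [0.5827, 0.217, 0.1612]
tool_rot: [0.895, 0.363, 0.258, 0.004]
ft_force: [-0.5, 0.5, 0.2]
grip_width: 0.0512
grasp_force: 0.0
```

```bash
python3 kp.py
```

```text
face z 0.0582 [-0.00283279  0.00192307]
stud [-0.04978697  0.00493137] 313
plate rel stud edge x 0.0029 y [-0.03499434  0.04341347] off 0.004035162147051307 22.418128967285156
red off 0.002-0.012 588 mid [-0.01253993 -0.00810973  0.05190963] med [-0.01545311 -0.00874957  0.05162842] rel stud [ 0.03433386 -0.01368095]
red off 0.027-0.042 187 mid [0.00538261 0.0016853  0.02685193] med [0.00578843 0.00136607 0.02481159] rel stud [ 0.0555754 -0.0035653]
peg top circle ((0.004922364838421345, 0.001371894497424364), 0.00487873237580061) arm angle
pos [0.58273599 0.21700782 0.16122851] j [ 0.35  0.14 -0.41  0.5   0.01  2.72] t 16.75 ft [-0.5  0.5  0.2]
```

{"method": "drive_tool", "body": {"slide": [[0.018,0.005,0],[0.018,0.005,0.05],[0.018,0.005,0.1],[0.018,0.005,0.15],[0.018,0.005,0.2],[0.018,0.005,0.24],[0.018,0.005,0.27],[0.018,0.005,0.27]], "rotation": [[0,0,0],[0,0,0],[0,0,0],[0,0,0],[0,0,0],[0,0,0],[0,0,0],[0,0,0]]}}

```text
clock: 17.8
eef_pos: [0.6188, 0.2317, 0.1063]
tool_rot: [0.895, 0.363, 0.259, 0.004]
ft_force: [-0.4, -0.1, -0.8]
grip_width: 0.0513
grasp_force: 0.0
```

{"method": "drive_tool", "body": {"slide": [[0,0,0],[0,0,0],[0,0,0],[0,0,0],[0,0,0],[0,0,0],[0,0,0],[0,0,0]], "rotation": [[0,0,0],[0,0,0],[0,0,0],[0,0,0],[0,0,0],[0,0,0],[0,0,0],[0,0,0]], "gripper": 0}}

```text
clock: 18.8
eef_pos: [0.619, 0.232, 0.1077]
tool_rot: [0.895, 0.363, 0.26, 0.004]
ft_force: [-3.8, -1.4, 6.0]
grip_width: 0.0072
grasp_force: 59.1
```

```bash
python3 - <<'E'
from go import *
o=bot.get_obs();print(o['grip_width'],o['grasp_force'])
# arc waypoints: keeper angle now th0, tool-frame shifts with the tool frame rotated psi=-.4 (board x,-y)
Rc=R.from_quat(o['tool_rot']).as_matrix();B=board();T=Rc.T@B
e=lambda t:np.array([np.sin(t),-np.cos(t),0])*.038
th0=1.48
for t in np.linspace(th0,-.03,17)[1:]: print(round(t,2),np.round(T@(e(t)-e(th0))/.25,3))
print(T.round(3),o['joint_pos'].round(2))
E
```

```text
0.0071982548197627476 59.0611070394516
1.39 [-0.007  0.012 -0.   ]
1.29 [-0.016  0.024 -0.   ]
1.2 [-0.025  0.035 -0.   ]
1.1 [-0.036  0.044 -0.   ]
1.01 [-0.047  0.053 -0.   ]
0.91 [-0.059  0.061 -0.   ]
0.82 [-0.072  0.067 -0.   ]
0.72 [-0.086  0.072 -0.   ]
0.63 [-0.099  0.076 -0.   ]
0.54 [-0.113  0.079 -0.   ]
0.44 [-0.128  0.08  -0.   ]
0.35 [-0.142  0.08  -0.   ]
0.25 [-0.156  0.079 -0.   ]
0.16 [-0.17   0.076 -0.   ]
0.06 [-0.184  0.072 -0.   ]
-0.03 [-0.197  0.066 -0.   ]
[[ 0.921  0.39   0.003]
 [ 0.39  -0.921  0.001]
 [ 0.003 -0.    -1.   ]] [ 0.35  0.27 -0.4   0.37  0.01  2.73]
```

{"method": "drive_tool", "body": {"slide": [[-0.007,0.012,-0.003],[-0.016,0.024,-0.006],[-0.025,0.035,-0.006],[-0.036,0.044,-0.006],[-0.047,0.053,-0.006],[-0.059,0.061,-0.006],[-0.072,0.067,-0.006],[-0.086,0.072,-0.006]], "rotation": [[0,0,0],[0,0,0],[0,0,0],[0,0,0],[0,0,0],[0,0,0],[0,0,0],[0,0,0]]}}

```text
clock: 19.8
eef_pos: [0.6162, 0.2035, 0.1006]
tool_rot: [0.895, 0.363, 0.259, 0.004]
ft_force: [-2.1, -1.7, -6.9]
grip_width: 0.007
grasp_force: 60.2
```

{"method": "drive_tool", "body": {"slide": [[-0.013,0.004,0],[-0.027,0.007,0],[-0.042,0.008,0],[-0.056,0.008,0],[-0.07,0.007,0],[-0.084,0.004,0],[-0.098,0,0],[-0.111,-0.006,0]], "rotation": [[0,0,0],[0,0,0],[0,0,0],[0,0,0],[0,0,0],[0,0,0],[0,0,0],[0,0,0]]}}

```text
clock: 20.8
eef_pos: [0.5994, 0.187, 0.0886]
tool_rot: [0.895, 0.363, 0.26, 0.004]
ft_force: [2.0, -2.2, -11.3]
grip_width: 0.0073
grasp_force: 59.8
```

```bash
python3 kp.py
```

```text
face z -0.0065 [0.00379042 0.00276495]
stud [-0.00809094 -0.01528803] 367
plate rel stud edge x 0.0298 y [-0.02655719  0.02106083] off 0.006625120867953638 23.801801681518555
red off 0.002-0.012 1366 mid [ 0.01216206 -0.01833051 -0.01276288] med [ 0.00959571 -0.02084068 -0.01349617] rel stud [ 0.01768664 -0.00555265]
red off 0.027-0.042 335 mid [ 0.00143519  0.00126733 -0.03811323] med [ 0.00259592  0.00132153 -0.04033896] rel stud [0.01068686 0.01660956]
peg top circle ((-0.0011471423786133528, 0.0013258230173960328), 0.003400761866942048) arm angle
pos [0.59942529 0.18696581 0.08857962] j [ 0.28  0.24 -0.5   0.3   0.05  2.66] t 20.8 ft [  2.   -2.2 -11.3]
```

View pics/w9.png

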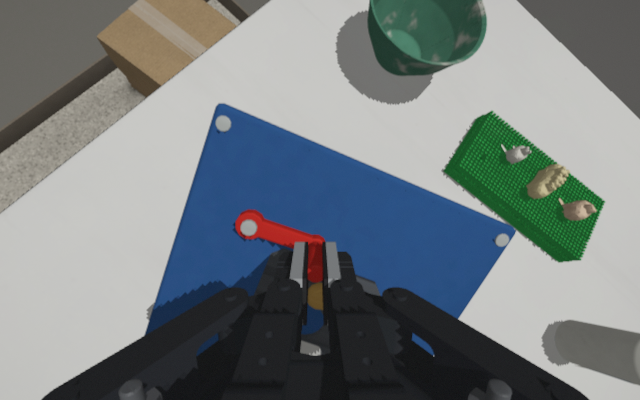

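```bash
python3 - <<'E'
from rel import *
B=board();print((np.array([.5994,.187,.0886])-[.619,.232,.1077])@B, 'expected closed', 0-.038*np.sin(1.48), -.038+.038*np.cos(1.48))
o=bot.get_obs();c=dict(np.load('wrist.npz'));Rc=R.from_quat(o['tool_rot']).as_matrix()
X=(pts(c)-S)@B;im=c['image'].astype(int);m=(im[...,0]>2*im[...,1])&(im[...,0]>70)&(X[...,2]>.002)&(X[...,2]<.012)
q=X[m];q=q[(q[:,1]<.042)&(q[:,1]>.012)];print(len(q),'slope dx/dy',np.polyfit(q[:,1],q[:,0],1));
g=[ (y,np.percentile(q[abs(q[:,1]-y)<.002][:,0],[2,98])) for y in(.02,.025,.03,.035,.04)];print(g)
a=X[m];print('pivot end y max',np.percentile(a[:,1],99.5))
print(np.round(B.T@Rc,3), (o['eef_pos']-S)@B)
E
```

```text
[-0.03949462 -0.03483657  0.00074745] expected closed -0.03784347209243032 -0.03455447827035623
870 slope dx/dy [-0.16410587  0.03177867]
[(0.02, array([0.02691735, 0.03098675])), (0.025, array([0.02130892, 0.03062888])), (0.03, array([0.02110472, 0.03034194])), (0.035, array([0.02073968, 0.03012245])), (0.04, array([0.02065146, 0.03001582]))]
pivot end y max 0.056544369922325324
[[ 0.921  0.39   0.001]
 [ 0.39  -0.921 -0.001]
 [ 0.001  0.002 -1.   ]] [ 0.02430482  0.01230431 -0.00691532]
```

The arm lies across the panel with its pivot at (248,228), and its edges fit to about 0.05 rad from level. I'll nudge it down to the stop, then release.

{"method": "drive_tool", "body": {"slide": [[-0.004,-0.001,0.003],[-0.007,-0.003,0.004],[-0.01,-0.004,0.004],[-0.01,-0.004,0.004],[-0.01,-0.004,0.004],[-0.01,-0.004,0.004],[-0.01,-0.004,0.004],[-0.01,-0.004,0.004]], "rotation": [[0,0,0],[0,0,0],[0,0,0],[0,0,0],[0,0,0],[0,0,0],[0,0,0],[0,0,0]]}}

```text
clock: 21.85
eef_pos: [0.5983, 0.1863, 0.0873]
tool_rot: [0.895, 0.363, 0.26, 0.005]
ft_force: [-2.9, -7.5, -2.5]
grip_width: 0.0071
grasp_force: 61.1
```

{"method": "drive_tool", "body": {"slide": [[0,0,0],[0,0,0],[0,0,0],[0,0,0],[0,0,-0.1],[0,0,-0.2],[0,0,-0.3],[0,0,-0.4]], "rotation": [[0,0,0],[0,0,0],[0,0,0],[0,0,0],[0,0,0],[0,0,0],[0,0,0],[0,0,0]], "gripper": 0.5}}

```text
clock: 22.85
eef_pos: [0.5503, 0.1683, 0.1738]
tool_rot: [0.895, 0.363, 0.26, 0.004]
ft_force: [-0.1, 0.2, 1.6]
grip_width: 0.0427
grasp_force: 0.0
```

```bash
python3 - <<'E'
from rel import *
B=board()
for n in('wrist','scene'):
    c=shot(n,n+'10.png');X=(pts(c)-S)@B;im=c['image'].astype(int);r,g,b=im[...,0],im[...,1],im[...,2]
    m=(r>2*g)&(r>70)&(X[...,2]>.002)&(X[...,2]<.012);q=X[m];q=q[(q[:,1]<.045)&(q[:,1]>.005)]
    print(n,len(q),[(y,np.percentile(q[abs(q[:,1]-y)<.002][:,0],[4,96]).round(4)) for y in(.01,.02,.03,.04) if (abs(q[:,1]-y)<.002).any()])
    p=(r>2*g)&(r>70)&(X[...,2]>.028)&(X[...,2]<.045);print(' peg',np.median(X[p],0))
    s=(r>1.25*b)&(g>.6*r)&(r>50)&(abs(X[...,2]-.0125)<.007)&(np.hypot(X[...,0],X[...,1])<.02);st=np.median(X[s],0);print(' stud',st)
    d=(im.sum(2)<300)&(b<1.4*r)&(abs(X[...,2]-.004)<.005)&(X[...,0]>-.13)&(X[...,0]<.02)&(abs(X[...,1])<.05);q=X[d];print(' plate x',np.percentile(q[:,0],[.5,99.5])-st[0],'y',np.percentile(q[:,1],[.5,99.5])-st[1],'off',np.median(q[:,2]),'rect',cv2.minAreaRect(q[:,:2].astype(np.float32)))
a,b=cv2.imread('pics/wrist10.png'),cv2.imread('pics/scene10.png')
cv2.imwrite('pics/f.png',np.hstack([a[:,120:520],cv2.resize(b[190:390,180:380],(400,400))]))
print(bot.get_obs()['ft_force'])
E
```

```text
wrist 466 [(0.01, array([0.011, 0.03 ])), (0.02, array([0.0201, 0.0291])), (0.03, array([0.02  , 0.0291])), (0.04, array([0.02  , 0.0292]))]
 peg [0.0250447  0.01192103 0.03351707]
 stud [ 0.001484   -0.00213028  0.01199081]
 plate x [-0.10124863  0.0177511 ] y [-0.0352926   0.04652501] off 0.003924745087620904 rect ((-0.04633096605539322, 0.005931980907917023), (0.13279961049556732, 0.08749058842658997), 0.16929858922958374)
scene 84 [(0.01, array([0.0263, 0.0263])), (0.02, array([0.0189, 0.0264])), (0.03, array([0.0175, 0.0265])), (0.04, array([0.0178, 0.0261]))]
 peg [0.02259528 0.01477113 0.03403147]
 stud [-0.00128982  0.00018122  0.0119808 ]
 plate x [-0.11408256  0.02014397] y [-0.03508816  0.04084494] off 0.004411926244737227 rect ((-0.04713208228349686, 0.003148335963487625), (0.13776522874832153, 0.08283431828022003), 4.194798469543457)
[0.8452242  1.44735198 0.29500142]
```

View pics/f.png

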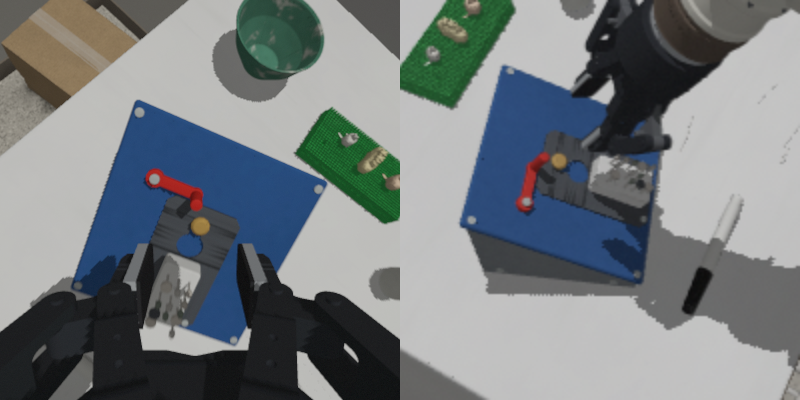

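The keeper lies level (edges constant along y, about 0 rad) above the plate. The plate hangs home and flat, and the gripper is clear of everything.

```bash
python3 -c "
from workcell import bot
print(bot.job_done())"
```

```text
the job is handed in; nothing more can be done
None
```

Job handed in at about 23 s of the 51 s allowed: in the last camera views the plate hangs home and flat on the stud, the keeper is closed level above it, and the gripper touches nothing; no verdict was returned.

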